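# Lock a keyhole-foot tube rack onto the orbital shaker

### The job

Fix the tube rack whose metal foot has a keyhole opening onto the orbital shaker: lower the wide end of the keyhole over the headed stud in the middle of the deck, then slide the rack along its slot until the stud stands at the closed end of the slot, and let go of it there, flat on the deck and square with the deck's edges. Keep the rack upright throughout, and leave the other rack, whose foot has only a round hole, where it stands.

Things in the scene. Friction and masses are not known exactly. Their poses are not given: they have to be found in the camera images.
- rack: Tube rack to fix: white block 36 (x) x 98 (y) mm with a row of 5 capped vials, on an aluminium foot 6 mm thick, keyhole in it; 0.3-0.6 kg. Origin: foot's underside, below block centre; z up, x from block along the free foot. Foot x -30 to 130, y +-50 mm; block z 6 to 75, caps to 90 mm. Grip across the 36 mm from above, finger tips 30 mm or more over the underside, to clear the stud head.
- keyhole (a point): Centre of the keyhole's wide end, on the foot's underside, at x = 95, y = 0 mm of the rack; axes as the rack's. It is an octagon 48 mm across, right through. A slot 18 mm wide runs from it in -x, towards the block, closed 56 mm from this point. Stud at the closed end = stud axis 50 mm from this point in -x: over the stud, the rack slides 50 mm in its own +x.
- shaker: Orbital shaker, fixed, not moving: white housing, grey square deck 260 mm wide. Origin: on the bench under the deck centre; x, y along the deck's edges, z up; control panel on its -x side. Deck top 90 mm above origin. On the z axis one steel headed stud: stem 10 mm in diameter, bare for 14 mm above the deck, then a flat head 28 mm in diameter, 6 mm thick, top 110 mm above origin.
- plain_rack: The other tube rack, to be left alone: same block, vials, foot, origin and axes, but its foot has only a round (octagonal) hole 48 mm across at x = 95 mm, no slot. Both racks stand on the bench; their places may be swapped.
Not all that is in view belongs to the job. Leave any brown or yellow look-alike of the rack alone.

How it is judged:
By the outcome, as a careful person would: the job done as asked, in the order asked, and still so for the second after the job is handed in, with the robot touching nothing.
It also fails if it takes over 35 s, if anything falls off the work surface, if the arm or the gripper's body presses on something with over 40 N, if the wrist force passes 120 N, or if a joint passes its speed limit or range.

### The arm

A 7-joint arm with a two-finger parallel gripper is mounted at the origin on the work surface. World frame = base frame: x ahead of the robot, y to its left, z up, the work surface at z = 0. Lengths are in m, angles in rad, forces in N, time in s.
With the tool pointing down it reaches from about 0.4 to 0.9 m from the base axis. Payload 5.6 kg.
Tool frame: the origin (TCP) lies midway between the tips of the shut fingers; the grasp point (between the pads) lies 19 mm behind it; y points along the fingers, z is the direction in which the jaws open and shut, and the axes are right-handed (so a half turn about y gives the same grasp; the last joint's range is limited). The gripper opens to 92 mm and grips with 3 to 60 N. Pads are 20 mm wide; open, the fingers measure 128 mm over their backs; the gripper's body (75 mm by 189 mm) begins 69 mm behind the grasp point.
Start: joints at [-1.229, 0.468, -0.012, 1.603, 0.006, 1.071, -0.056], TCP at [0.244, 0.602, 0.215] pointing down, gripper open.
Joint ranges: [-2.53, 2.53], [-0.31, 2.02], [-1.57, 1.55], [0.28, 2.44], [-1.29, 4.43], [0.15, 1.84], [-2.92, 2.92]. Speed limits (rad/s): [2.57, 2.57, 3.14, 3.14, 3.14, 3.14, 3.14].

### API

Orientations are given as a 3x3 rotation matrix whose columns are the frame's x, y, z axes.
In Python, from station import env, effector, solver, viewer, workorder, search_frame, tip_of gives the robot as it stands. Calls block until the motion is done:
- env.reach(position, orientation): joint-space move of the TCP to a pose.
- env.movel(position, frame=None, rate=0.15): straight line of the TCP; frame=None keeps the orientation; rate is the mean speed in m/s.
- env.goto_joints(angles): joint-space move.
- effector.release() and effector.grasp(squeeze=None): open the fingers fully, or close them until they stop; squeeze is the grip in N (None keeps the last).
- env.pause(seconds).
- solver.inverse_kinematics(position, orientation): joint angles nearest the present ones, or None.
- env.sense(): the state.
- viewer.read_camera(name): name is "scene" or "top" or "wrist"; returns (picture, depth): 420x560x3 uint8, red, green, blue; 420x560 float32, m along the optical axis (not along the pixel's ray), 0 where there is no reading.
- viewer.camera_info(name): a dict with "intrinsics" (3x3 intrinsics, pixels), "eye" and "rotation" of the camera in the world; the wrist camera has in their place "T_tool_cam" (4x4, takes a point from camera to tool coordinates, whose origin is the TCP and whose axes are the tool frame's). Camera axes: x right, y up, looking along -z (the intrinsics and any distortion apply to the point x, -y, -z); pixel columns grow to the right and rows downward; lengths in m; the calibration is good to about 2 mm. A picture is of the moment at which its call begins: read the wrist's pose just before it. camera_info takes no time and is no camera call.
A pose or a line that the arm cannot do raises env.PlanningError and nothing moves.
- workorder.finish_job(): hands the job in, once; it reports no verdict.
Trained networks look in the newest picture that a camera, given by its name, has taken for a name from the list of things; names that differ only in an ending like _2 or _b are one class to them, and where a whole thing is asked for, a point or a joint stands for the part that bears it (a point fixed in the world has none). Each returns a list of dicts, best first, with "score" (0 to 1); they miss things now and then, are a little off and sometimes report something else, mostly with a low value. They report only what shows in the picture. A call takes as long as a camera call. They do not tell look-alikes from the thing itself.
- search_frame(camera, name): "at" ([x, y, z] in m, in world coordinates, good to about 4 mm: the middle of the surface that is visible of it).
- tip_of(camera, name): "at" ([x, y, z] in m, in world coordinates, good to about 4 mm: a listed point, or the origin of a listed thing).
The state is a dict: "t": time; "joint_positions": joint angles; "joint_velocities": joint speeds; "tau": joint torques, N m; "ee_pos": TCP position; "tcp_rot": TCP orientation; "wrist_force": force on the tool from outside, world axes, zero at the start; "moment": the same for the moment, N m; "gripper_width": finger opening in m.
Only numpy, scipy, OpenCV 4.12 (cv2) and the standard library are available. Lean on these libraries where they do the work, as an engineer would, in place of code of your own. Each camera call takes 0.05 s, during which the arm holds its last target.

## Working session

There is one attempt and no reset: what is moved stays moved. The work goes in short steps, each a Python script; the robot and the scene stay as the last script left them, time stands still between calls to the robot, and variables do not carry over. Pictures are saved under pics/ and viewed, and the job is handed in when it is done.

```bash
ls; mkdir -p pics; cat > h.py <<'E'
import numpy as np, cv2
from station import env, effector, solver, viewer, workorder, search_frame, tip_of
np.set_printoptions(precision=4,suppress=True)
def save(n,p): cv2.imwrite('pics/'+n,cv2.cvtColor(p,cv2.COLOR_RGB2BGR))
E
python3 - <<'E'
from h import *
s=env.sense();print(s['t'],s['ee_pos'],s['tcp_rot'],s['gripper_width'],s['wrist_force'])
for c in ['scene','top','wrist']:
    p,d=viewer.read_camera(c);save(c+'0.png',p);np.savez('pics/'+c+'0.npz',p=p,d=d)
    i=viewer.camera_info(c);print(c,i)
    if c!='wrist':
        for n in ['rack','keyhole','shaker','plain_rack']:
            print(n,[(np.round(r['at'],4),round(r['score'],2)) for r in tip_of(c,n)])
print(env.sense()['t'])
E
```

```text
pics
0.0 [0.2438 0.6019 0.2136] [[ 0.9269 -0.0005  0.3754]
 [-0.3754 -0.0017  0.9269]
 [ 0.0002 -1.     -0.0018]] 0.09171430556771211 [ 0.5828  0.023  -0.0099]
scene {'intrinsics': array([[444.1855,   0.    , 276.3099],
       [  0.    , 444.1855, 207.7366],
       [  0.    ,   0.    ,   1.    ]]), 'eye': array([ 0.9119, -0.2607,  1.0312]), 'rotation': array([[ 0.6787, -0.6314,  0.3751],
       [ 0.7344,  0.578 , -0.3558],
       [ 0.0078,  0.5169,  0.856 ]])}
rack [(array([0.4925, 0.3247, 0.0026]), 0.86), (array([0.4512, 0.5463, 0.0006]), 0.67), (array([0.2866, 0.3078, 0.0023]), 0.59), (array([ 0.4313,  0.0712, -0.0024]), 0.57)]
keyhole [(array([ 0.4957,  0.4621, -0.0032]), 0.72), (array([0.3712, 0.3598, 0.0025]), 0.69), (array([ 0.5859,  0.3138, -0.0012]), 0.61)]
shaker [(array([ 0.6406, -0.2583,  0.0035]), 0.62)]
plain_rack [(array([ 0.5802,  0.126 , -0.0003]), 0.82)]
top {'intrinsics': array([[511.4554,   0.    , 286.2893],
       [  0.    , 511.4554, 207.7427],
       [  0.    ,   0.    ,   1.    ]]), 'eye': array([0.4052, 0.1449, 1.4282]), 'rotation': array([[ 0.0284,  0.9978, 
[... 225 characters left out ...]
([0.4323, 0.0809, 0.0026]), 0.59)]
keyhole [(array([0.4956, 0.4647, 0.0013]), 0.81), (array([0.3765, 0.1574, 0.0017]), 0.76), (array([0.3664, 0.3579, 0.0031]), 0.75), (array([0.5903, 0.3187, 0.0037]), 0.62)]
shaker [(array([ 0.6416, -0.2646,  0.0017]), 0.75)]
plain_rack [(array([ 0.5772,  0.1253, -0.0017]), 0.76), (array([ 0.6417, -0.2603, -0.0008]), 0.42)]
wrist {'intrinsics': array([[354.1602,   0.    , 273.4361],
       [  0.    , 354.1602, 212.6762],
       [  0.    ,   0.    ,   1.    ]]), 'T_tool_cam': array([[ 0.0007, -0.9614, -0.2753, -0.0771],
       [ 0.0009,  0.2753, -0.9614, -0.1705],
       [ 1.    ,  0.0005,  0.001 ,  0.0002],
       [ 0.    ,  0.    ,  0.    ,  1.    ]])}
0.55
```

View pics/top0.png

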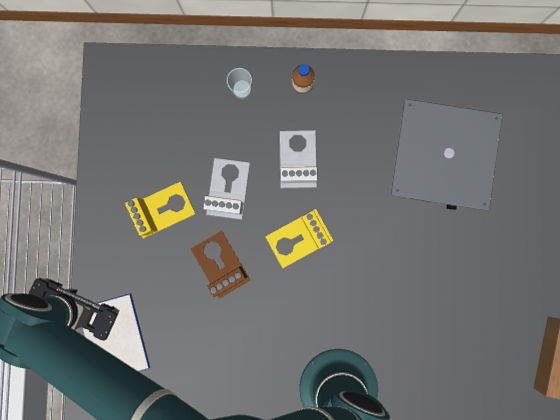

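View pics/scene0.png

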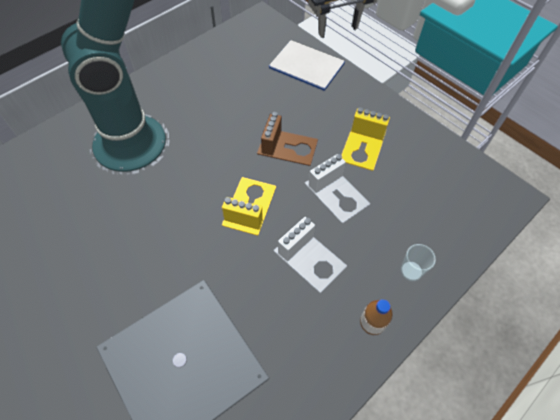

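```bash
python3 - <<'E'
from h import *
i=viewer.camera_info('top');K,e,R=i['intrinsics'],i['eye'],i['rotation']
for P in [(0.4533,.549,0),(0.4898,.3241,0),(.2876,.3075,0),(.4323,.0809,0),(.577,.1253,0),(.4956,.4647,0),(.3765,.1574,0),(.3664,.3579,0),(.5903,.3187,0),(.6416,-.2646,.09)]:
    c=R.T@(np.array(P)-e);c=c*[1,-1,-1];q=K@c;print(P,q[:2]/q[2])
p=np.load('pics/top0.npz')['p'];
cr=p[130:330,120:380];save('crop0.png',cv2.resize(cr,None,fx=3,fy=3,interpolation=cv2.INTER_CUBIC))
E
```

```text
(0.4533, 0.549, 0) [145.3823 216.9512]
(0.4898, 0.3241, 0) [226.0916 206.1906]
(0.2876, 0.3075, 0) [229.4851 279.0202]
(0.4323, 0.0809, 0) [312.4266 229.1941]
(0.577, 0.1253, 0) [297.9185 177.1827]
(0.4956, 0.4647, 0) [176.0627 202.7216]
(0.3765, 0.1574, 0) [284.4442 248.4628]
(0.3664, 0.3579, 0) [212.4077 250.0385]
(0.5903, 0.3187, 0) [229.2752 170.5825]
(0.6416, -0.2646, 0.09) [447.1869 152.7997]
```

View pics/crop0.png

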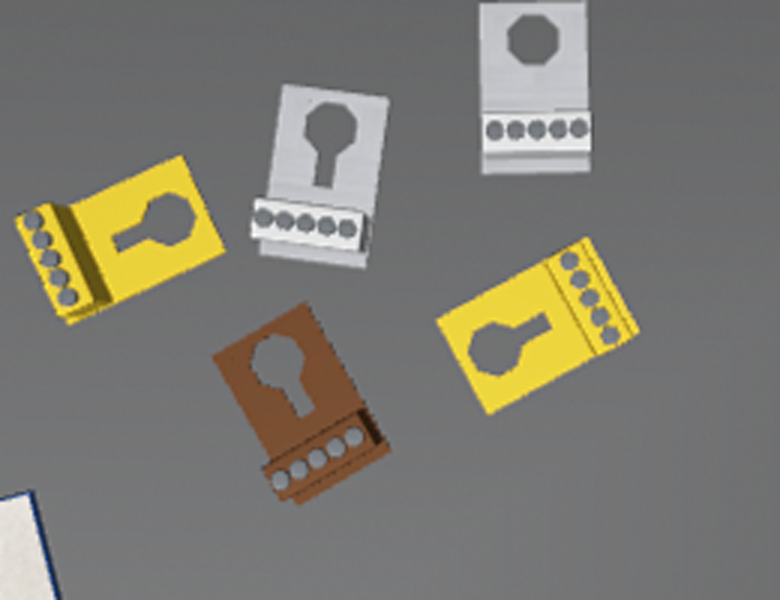

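```bash
cat >> h.py <<'E'
def world(cam,p,d):
    i=viewer.camera_info(cam);K,e,R=i['intrinsics'],i['eye'],i['rotation']
    v,u=np.mgrid[:d.shape[0],:d.shape[1]]
    x=(u-K[0,2])/K[0,0]*d; y=-(v-K[1,2])/K[1,1]*d
    W=np.stack([x,y,-d],-1)@R.T+e; W[d<=0]=np.nan
    return W
E
python3 - <<'E'
from h import *
for cam in ['top','scene']:
    z=np.load(f'pics/{cam}0.npz');W=world(cam,z['p'],z['d']);p=z['p'].astype(int)
    print(cam)
    # deck
    m=(abs(W[...,2]-.09)<.008)&(abs(W[...,0]-.64)<.2)&(abs(W[...,1]+.26)<.2)
    pts=W[m][:,:2].astype(np.float32);r=cv2.minAreaRect(pts);print('deck',r,np.median(W[m][:,2]))
    m=(abs(W[...,2]-.110)<.006)&(abs(W[...,0]-.64)<.06)&(abs(W[...,1]+.26)<.06)
    print('stud',m.sum(),W[m].mean(0),W[m].min(0),W[m].max(0))
    near=(abs(W[...,0]-.53)<.13)&(abs(W[...,1]-.32)<.075)
    white=(p.min(-1)>130)&(p.max(-1)-p.min(-1)<25)
    m=near&white&(W[...,2]<.02)&(W[...,2]>-.005);print('foot',m.sum(),np.median(W[m][:,2]),cv2.minAreaRect(W[m][:,:2].astype(np.float32)))
    m=near&(W[...,2]>.06)&(W[...,2]<.1);print('blocktop',m.sum(),np.median(W[m][:,2]),cv2.minAreaRect(W[m][:,:2].astype(np.float32)))
E
```

```text
top
deck ((0.6391946077346802, -0.2635748088359833), (0.26239630579948425, 0.26167887449264526), 82.68145751953125) 0.09072686496581472
stud 86 [ 0.6388 -0.2622  0.1106] [ 0.6263 -0.2752  0.1043] [ 0.6517 -0.2488  0.116 ]
foot 1308 0.00682619984642141 ((0.5409868359565735, 0.3267410397529602), (0.11359464377164841, 0.16268078982830048), 83.66886901855469)
blocktop 507 0.07738539995364024 ((0.49062806367874146, 0.3252924978733063), (0.09765302389860153, 0.03628770634531975), 84.0947265625)
scene
deck ((0.6379420757293701, -0.2629300057888031), (0.26058441400527954, 0.26029419898986816), 82.4688949584961) 0.09019426148165577
stud 157 [ 0.6382 -0.2625  0.1099] [ 0.6246 -0.2759  0.1048] [ 0.6509 -0.2492  0.1138]
foot 1226 0.00593854966332652 ((0.5258288383483887, 0.32586610317230225), (0.11098795384168625, 0.19103559851646423), 83.03263854980469)
blocktop 497 0.07638133394603164 ((0.4904719293117523, 0.3248502016067505), (0.09787274152040482, 0.03759405016899109), 82.93193817138672)
```

Candidates in the top picture: the white rack at (228,187) has a white block and a round hole with a slot, so it is the one meant. The white rack at (297,158) has only a round hole (the plain rack). The yellow ones at (160,209) and (300,238) and the brown one at (220,264) are look-alikes. The enlarged crop confirms the slot of the rack at crop (325,150). Stud head at about (449,153). The panel is at (451,207), so shaker −x faces the robot.

```bash
cat >> h.py <<'E'
def ori(deg,s=1):
    a=np.deg2rad(deg); z=s*np.array([np.cos(a),np.sin(a),0]); y=np.array([0,0,-1.]); return np.stack([np.cross(y,z),y,z],1)
def U(deg): a=np.deg2rad(deg); return np.array([np.cos(a),np.sin(a),0])
RA,DA=-6.5,-7.4
BLK=np.array([.4905,.325,0]); STUD=np.array([.6385,-.2625,.09])
E
python3 - <<'E'
from h import *
for s in (1,-1):
  for P,a in [(BLK+[0,0,.16],RA),(BLK+[0,0,.038],RA),(STUD-.095*U(DA)+[0,0,.07+.038],DA),(STUD-.045*U(DA)+[0,0,.038],DA)]:
    print(s,solver.inverse_kinematics(P,ori(a,s)))
E
```

```text
1 [-0.9075  0.4336  0.3418  1.8259 -0.179   0.9122 -0.5984]
1 [-0.8522  0.6063  0.275   1.8855 -0.2478  0.6827 -0.544 ]
1 [-0.3156  0.5388  0.9521  1.7935 -0.4966  1.0703  0.688 ]
1 [-0.2906  0.7459  0.9685  1.7251 -0.698   1.0555  0.7907]
-1 [-0.4301  0.4462 -0.2728  1.7926  0.1464  0.9225  2.2621]
-1 [-0.4167  0.6222 -0.2951  1.8547  0.2653  0.703   2.1649]
-1 [-0.4937  0.7871  1.3476  1.802  -0.8149  1.251  -2.1829]
-1 [-0.4359  1.0018  1.3371  1.733  -1.0228  1.2875 -2.1224]
```

```bash
python3 - <<'E'
from h import *
env.reach(BLK+[0,0,.15],ori(RA))
p,d=viewer.read_camera('wrist');save('w1.png',p)
s=env.sense();print(s['t'],s['ee_pos'],s['tcp_rot'],s['wrist_force'])
np.savez('pics/w1.npz',p=p,d=d,e=s['ee_pos'],R=s['tcp_rot'])
T=viewer.camera_info('wrist')['T_tool_cam'];K=viewer.camera_info('wrist')['intrinsics']
v,u=np.mgrid[:420,:560];C=np.stack([(u-K[0,2])/K[0,0]*d,-(v-K[1,2])/K[1,1]*d,-d],-1)
W=(C@T[:3,:3].T+T[:3,3])@s['tcp_rot'].T+s['ee_pos'];W[d<=0]=np.nan
near=(abs(W[...,0]-.53)<.14)&(abs(W[...,1]-.32)<.075)
for lo,hi in [(.003,.012),(.065,.1)]:
    m=near&(W[...,2]>lo)&(W[...,2]<hi);print(m.sum(),np.median(W[m][:,2]),cv2.minAreaRect(W[m][:,:2].astype(np.float32)))
E
```

```text
2.0083 [0.4896 0.327  0.1501] [[-0.1097 -0.0001  0.994 ]
 [-0.994   0.001  -0.1097]
 [-0.001  -1.     -0.0003]] [-0.6938  0.2515 -1.0677]
12299 0.006406737868130757 ((0.5030171871185303, 0.32285255193710327), (0.10917980223894119, 0.23698052763938904), 84.63927459716797)
6368 0.07590295673809164 ((0.490875780582428, 0.32615432143211365), (0.09774994850158691, 0.03605721890926361), 83.96321868896484)
```

View pics/w1.png

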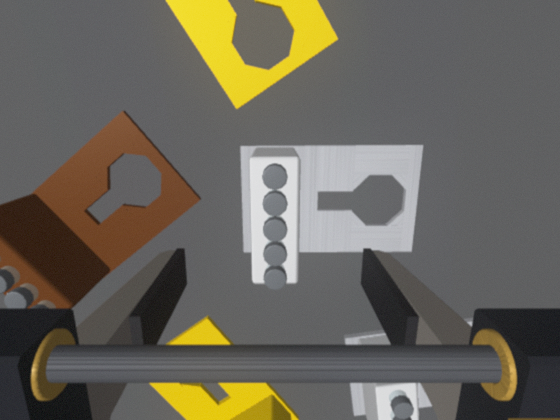

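The wrist view shows the white rack with block at (275,215), keyhole at (378,200) and slot at (335,200). The fingers straddle the block symmetrically, and the measured pose agrees with the other cameras to about 1 mm. Next: descend and grasp.

```bash
sed -i 's/^RA,DA.*/RA,DA=-6.2,-7.4/; s/^BLK=np.array(\[.4905,.325,0\])/BLK=np.array([.4907,.3256,0])/' h.py; python3 - <<'E'
from h import *
env.movel(BLK+[0,0,.038],ori(RA),rate=.12)
s=env.sense();print(s['t'],s['ee_pos'],s['wrist_force'])
effector.grasp(squeeze=45)
s=env.sense();print(s['t'],s['ee_pos'],s['wrist_force'],s['gripper_width'])
env.movel(BLK+[0,0,.058],rate=.1)
s=env.sense();print(s['t'],s['ee_pos'],s['wrist_force'],s['moment'],s['gripper_width'])
p,d=viewer.read_camera('wrist');save('w2.png',p)
E
```

```text
3.0917 [0.4913 0.3259 0.0387] [-0.1929 -0.3385  0.059 ]
3.975 [0.4906 0.3256 0.038 ] [-0.6061 -0.7592 -0.6026] 0.035647112413564525
4.325 [0.4907 0.3257 0.0582] [-0.3236  0.8729 -4.6413] [-0.0583  0.1622 -0.0348] 0.03570852619900197
```

View pics/w2.png

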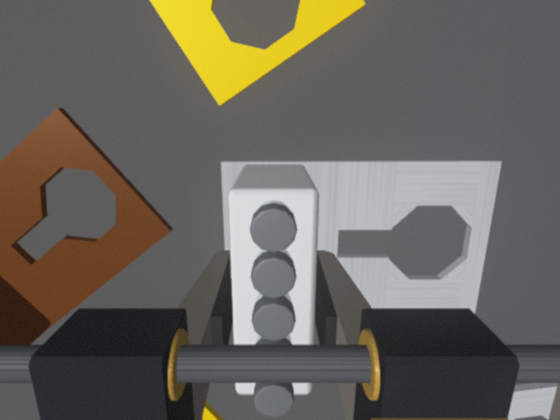

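Held at 35.7 mm, and the rack is off the bench. The wrist view shows it upright in the fingers, with the keyhole at (430,243). Next: carry it to hover over the stud.

```bash
cat >> h.py <<'E'
def wristW(s,d):
    i=viewer.camera_info('wrist');T=i['T_tool_cam'];K=i['intrinsics']
    v,u=np.mgrid[:420,:560];C=np.stack([(u-K[0,2])/K[0,0]*d,-(v-K[1,2])/K[1,1]*d,-d],-1)
    W=(C@T[:3,:3].T+T[:3,3])@s['tcp_rot'].T+s['ee_pos'];W[d<=0]=np.nan
    return W
E
python3 - <<'E'
from h import *
H=STUD-.095*U(DA)
env.movel([*BLK[:2],.198],rate=.2)
env.movel([*H[:2],.198],ori(DA),rate=.2)
s=env.sense();print(s['t'],s['ee_pos'],s['wrist_force'],s['gripper_width'])
env.movel([*H[:2],.168],ori(DA),rate=.1)
env.pause(.2)
s=env.sense();print(s['t'],s['ee_pos'],s['tcp_rot'],s['wrist_force'],s['moment'],H)
for c in ['wrist','top','scene']:
    p,d=viewer.read_camera(c);save(c+'3.png',p);np.savez(f'pics/{c}3.npz',p=p,d=d,e=s['ee_pos'],R=s['tcp_rot'])
    W=wristW(s,d) if c=='wrist' else world(c,p,d)
    rel=W-s['ee_pos'];X=rel@U(DA);Y=rel@U(DA+90)
    m=(X>.025)&(X<.135)&(abs(Y)<.055)&(W[...,2]>.125)&(W[...,2]<.148)
    if m.sum()>50:
        A=np.c_[X[m],Y[m],np.ones(m.sum())];print(c,'plane',np.linalg.lstsq(A,W[m][:,2],rcond=None)[0],m.sum(),'X',X[m].min(),X[m].max(),'Y',Y[m].min(),Y[m].max())
    m=(abs(W[...,2]-.11)<.006)&(abs(X-.095)<.03)&(abs(Y)<.03)
    if m.sum()>10: print('head',m.sum(),X[m].min(),X[m].max(),Y[m].min(),Y[m].max(),W[m].mean(0))
E
python3 -c "
import cv2,numpy as np
a=[cv2.imread(f'pics/{c}3.png') for c in ['wrist','top','scene']]
t=cv2.resize(a[1][70:230,360:560],(400,320),interpolation=2);s=cv2.resize(a[2][260:420,80:280],(400,320),interpolation=2)
cv2.imwrite('pics/m3.png',np.vstack([np.hstack([t,s]),np.hstack([cv2.resize(a[0],(373,280)),np.zeros((280,427,3),np.uint8)])]))"
```

```text
8.2667 [ 0.5444 -0.2495  0.1979] [-0.3608  0.1466 -5.301 ] 0.035827599506416695
8.9167 [ 0.5447 -0.2505  0.1687] [[-0.1288  0.0012  0.9917]
 [-0.9917 -0.0004 -0.1288]
 [ 0.0003 -1.      0.0013]] [ 0.2521  0.5774 -5.2549] [-0.0428  0.1842  0.0278] [ 0.5443 -0.2503  0.09  ]
wrist plane [-0.0011  0.0008  0.1371] 17809 X 0.02500423449134111 0.1315493948663466 Y -0.048313907489912725 0.05066310297759346
head 1149 0.08131399296274915 0.10886109148533801 -0.013807476453309368 0.013453211559176672 [ 0.6389 -0.2632  0.1103]
top plane [-0.0016  0.0068  0.1372] 696 X 0.025349105566607383 0.13263055280052982 Y -0.0497505992695465 0.05182059276156952
head 88 0.08216168570293844 0.10815157579719369 -0.013052234105357973 0.014471578536128325 [ 0.6387 -0.2623  0.1105]
scene plane [-0.0029  0.0003  0.137 ] 1851 X 0.0250249918369981 0.12963831297251807 Y -0.049141044855334 0.05092817029260534
head 155 0.08073707106083347 0.10728816281080832 -0.013685407328766094 0.013265102344489568 [ 0.6383 -0.2626  0.11  ]
```

View pics/m3.png

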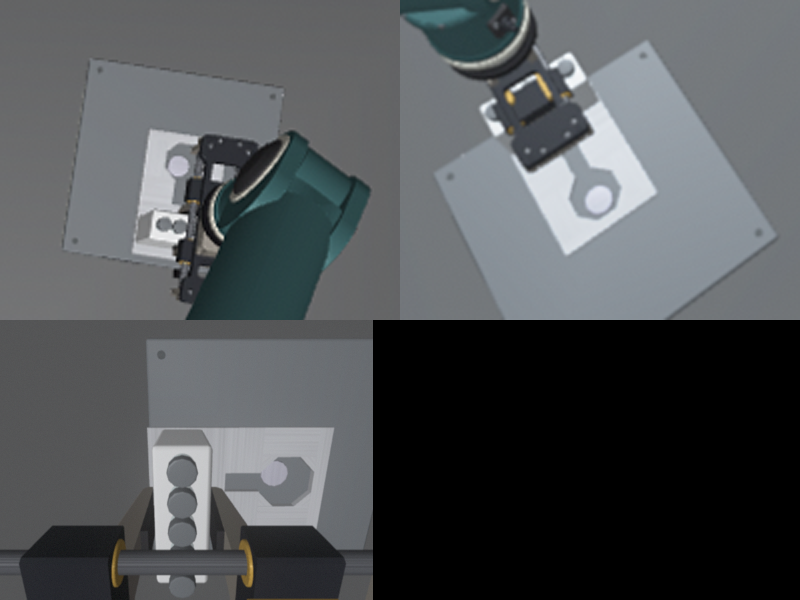

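Head seen through the wide end of the keyhole at mosaic (178,166) top, (600,200) scene and (272,473) wrist. It is centred to about 1 mm: head at rack X≈94.8 mm, and the foot sits about +1 mm in Y. The foot is level and parallel to the deck edge. Next: lower.

```bash
python3 - <<'E'
from h import *
H=STUD-.095*U(DA)-.0008*U(DA+90)
env.movel([*H[:2],.133],ori(DA),rate=.06)
s=env.sense();f0=s['wrist_force'];print(s['t'],s['ee_pos'],f0)
for z in np.arange(.1315,.1249,-.001):
    env.movel([*H[:2],z],ori(DA),rate=.02)
    s=env.sense();print(round(z,4),s['t'],s['ee_pos'],s['wrist_force'],s['moment'])
    if s['wrist_force'][2]-f0[2]>4: break
for c in ['wrist','scene']:
    p,d=viewer.read_camera(c);save(c+'4.png',p)
E
python3 -c "
import cv2,numpy as np
a=[cv2.imread(f'pics/{c}4.png') for c in ['wrist','scene']]
s=cv2.resize(a[1][260:420,80:280],(400,320),interpolation=2);w=cv2.resize(a[0],(400,300));w=np.vstack([w,np.zeros((20,400,3),np.uint8)])
cv2.imwrite('pics/m4.png',np.hstack([s,w]))"
```

```text
9.8 [ 0.5443 -0.2512  0.133 ] [ 1.3387 -0.601  -5.6316]
0.1315 10.05 [ 0.5443 -0.2511  0.1318] [-0.9392 -0.4214 -4.4058] [-0.0023  0.1905 -0.0133]
0.1305 10.3 [ 0.5442 -0.251   0.1305] [-0.3118 -1.0257 -6.0874] [ 0.0137  0.1646 -0.0007]
0.1295 10.55 [ 0.5442 -0.251   0.1294] [ 0.0671  0.7407 -4.2181] [-0.0579  0.1645  0.0271]
0.1285 10.8 [ 0.5441 -0.251   0.1284] [ 0.5324  0.8867 -4.8459] [-0.0776  0.1411  0.0285]
0.1275 11.05 [ 0.5443 -0.2512  0.128 ] [-1.876   0.0335  0.1229] [0.089  0.5631 0.0142]
```

View pics/m4.png

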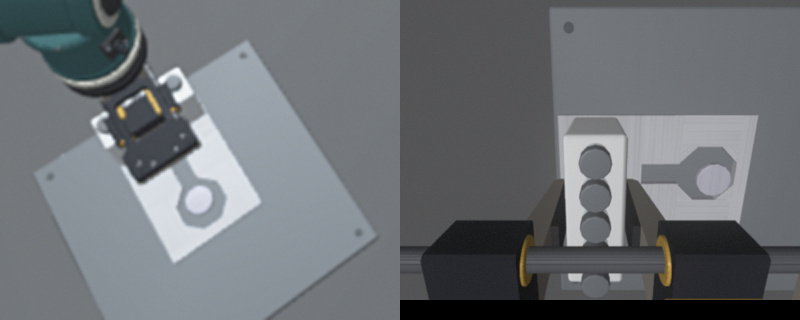

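On the deck: contact at TCP z 0.128, with the head inside the wide end at (200,200) in the left picture. Next: slide, raised by 1 mm, watching the force.

```bash
python3 - <<'E'
from h import *
H=STUD-.095*U(DA)-.0008*U(DA+90)
env.movel([*H[:2],.129],ori(DA),rate=.02)
for k in [.012,.024,.034,.042,.046]:
    P=H+k*U(DA); env.movel([*P[:2],.129],ori(DA),rate=.04)
    s=env.sense();f=s['wrist_force'];print(k,round(s['t'],2),s['ee_pos'],'fx,fy rack',f@U(DA),f@U(DA+90),f[2],s['moment'])
    if abs(f@U(DA))>8 or abs(f@U(DA+90))>8: print('STOP');break
s=env.sense()
for c in ['wrist','scene']:
    p,d=viewer.read_camera(c);save(c+'5.png',p);np.savez(f'pics/{c}5.npz',p=p,d=d,e=s['ee_pos'],R=s['tcp_rot'])
    W=wristW(s,d) if c=='wrist' else world(c,p,d)
    rel=W-s['ee_pos'];X=rel@U(DA);Y=rel@U(DA+90)
    m=(X>.025)&(X<.14)&(abs(Y)<.06)&(abs(W[...,2]-.0975)<.0035)&(p.min(-1)>170)
    if m.sum()>50: print(c,'foot',m.sum(),'X',X[m].max(),'Y',Y[m].min(),Y[m].max())
    m=(abs(W[...,2]-.11)<.004)&(abs(X-.05)<.03)&(abs(Y)<.03)
    if m.sum()>10: print('head',m.sum(),X[m].min(),X[m].max(),Y[m].min(),Y[m].max(),W[m].mean(0))
E
python3 -c "
import cv2,numpy as np
a=[cv2.imread(f'pics/{c}5.png') for c in ['wrist','scene']]
s=cv2.resize(a[1][260:420,80:280],(400,320),interpolation=2);w=cv2.resize(a[0],(400,300));w=np.vstack([w,np.zeros((20,400,3),np.uint8)])
cv2.imwrite('pics/m5.png',np.hstack([s,w]))"
```

```text
0.012 11.85 [ 0.5562 -0.2526  0.1288] fx,fy rack -0.1869104051622189 0.16220702485728386 -5.9629088917532975 [-0.0423  0.1959  0.0145]
0.024 12.3 [ 0.5681 -0.2541  0.1289] fx,fy rack -0.9199692426844751 -0.4119242480427923 -6.187107520075384 [-0.077   0.1804  0.0152]
0.034 12.7 [ 0.5781 -0.2554  0.1289] fx,fy rack 0.011446457227009366 -0.015536640446634126 -4.828286049061887 [-0.0258  0.2463  0.0094]
0.042 13.05 [ 0.5861 -0.2564  0.129 ] fx,fy rack -0.42519133550208554 -0.33287117829672813 -5.363726330128528 [-0.0615  0.2082 -0.041 ]
0.046 13.3 [ 0.5901 -0.2569  0.129 ] fx,fy rack -0.05836752368857374 0.18152050630525562 -5.426057075632158 [-0.0757  0.198   0.0059]
head 1698 0.0354761839173373 0.06342408475459382 -0.01322979166608417 0.013927162858086652 [ 0.6388 -0.2619  0.1102]
scene foot 1560 X 0.1290800876436849 Y -0.04935476189935318 0.05084419088077643
head 40 0.05380201428631332 0.06152835400944375 -0.010910492651899494 0.011934830005594175 [ 0.6472 -0.2635  0.1097]
```

View pics/m5.png

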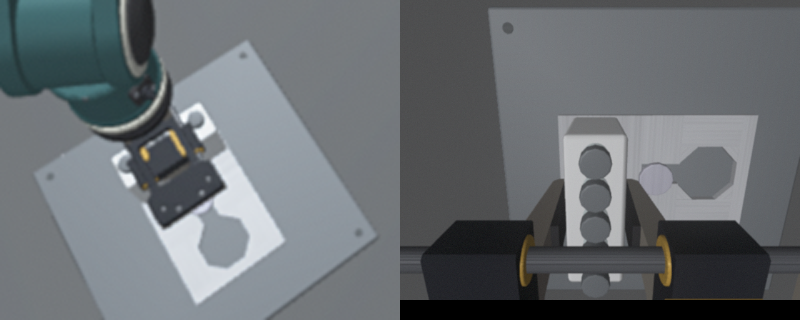

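The stud is in the slot with no side force, and its axis is 49.4 mm from the rack origin (needs 45). Next: feel for the closed end in small steps.

```bash
python3 - <<'E'
from h import *
H=STUD-.095*U(DA)-.0008*U(DA+90)
hit=None
for k in [.0485,.0495,.0502,.0509,.0516,.0523,.053,.0537]:
    P=H+k*U(DA); env.movel([*P[:2],.129],ori(DA),rate=.015)
    env.pause(.1); s=env.sense();f=s['wrist_force'];x=(s['ee_pos']-H)@U(DA)
    print(k,round(s['t'],2),x,'f rack',f@U(DA),f@U(DA+90),f[2])
    if f@U(DA)<-5: hit=x;break
print('hit',hit)
E
```

```text
0.0485 13.82 0.04843311603460857 f rack -0.8271953843088404 0.06413189972645574 -6.011200666259623
0.0495 14.17 0.04950068681063234 f rack 0.4259329803488299 -0.9461094791228123 -5.234890868334291
0.0502 14.52 0.050209546340483246 f rack 0.37979525730565417 0.2864576861570564 -4.3228557208637355
0.0509 14.87 0.05089986405967965 f rack -0.478724570898373 -0.33479217815790574 -5.953180360046829
0.0516 15.22 0.051281692034113154 f rack -2.694723740037878 0.49093234511302336 -4.81466467515438
0.0523 15.57 0.05149115620193695 f rack -4.197824347161871 0.616754131477589 -2.1807824652801027
0.053 15.92 0.051616555535517646 f rack -7.121162519787955 0.022907452447752535 -0.8779019381093802
hit 0.051616555535517646
```

Closed end felt at about 51.1 mm travel (1 mm play expected, so nominal is about 50.2). Back off slightly, lower and release.

```bash
python3 - <<'E'
from h import *
H=STUD-.095*U(DA)-.0008*U(DA+90)
P=H+.0504*U(DA); env.movel([*P[:2],.129],ori(DA),rate=.015)
env.pause(.1);s=env.sense();f0=s['wrist_force'][2];print(s['ee_pos'],s['wrist_force'])
for z in [.1283,.1276,.127]:
    env.movel([*P[:2],z],ori(DA),rate=.015);env.pause(.05)
    s=env.sense();print(z,round(s['t'],2),(s['ee_pos']-H)@U(DA),s['ee_pos'][2],s['wrist_force'],s['moment'])
    if s['wrist_force'][2]>-1: break
effector.release();env.pause(.1)
s=env.sense();print(s['t'],s['ee_pos'],s['wrist_force'],s['gripper_width'])
q=s['ee_pos'];env.movel([q[0],q[1],.25],rate=.15)
s=env.sense();print(s['t'],s['ee_pos'])
for c in ['wrist','scene','top']:
    p,d=viewer.read_camera(c);save(c+'6.png',p);np.savez(f'pics/{c}6.npz',p=p,d=d,e=s['ee_pos'],R=s['tcp_rot'])
    W=wristW(s,d) if c=='wrist' else world(c,p,d)
    rel=W-STUD;X=rel@U(DA);Y=rel@U(DA+90)
    m=(abs(W[...,2]-.165)<.006)&(abs(X)<.12)&(abs(Y)<.1)&(p.min(-1)>150)
    if m.sum()>50:
        r=cv2.minAreaRect(np.c_[X[m],Y[m]].astype(np.float32));print(c,'block',m.sum(),np.median(W[m][:,2]),r)
    m=(X>-.1)&(X<.14)&(abs(Y)<.06)&(abs(W[...,2]-.0965)<.0035)&(p.min(-1)>175)
    if m.sum()>50:
        A=np.c_[X[m],Y[m],np.ones(m.sum())];print(c,'foot',m.sum(),cv2.minAreaRect(np.c_[X[m],Y[m]].astype(np.float32)),'plane',np.linalg.lstsq(A,W[m][:,2],rcond=None)[0])
    m=(abs(W[...,2]-.11)<.005)&(abs(X)<.03)&(abs(Y)<.03)
    if m.sum()>10: print('head',m.sum(),X[m].min(),X[m].max(),Y[m].min(),Y[m].max())
E
python3 -c "
import cv2,numpy as np
a=[cv2.imread(f'pics/{c}6.png') for c in ['wrist','scene']]
s=cv2.resize(a[1][260:420,80:280],(400,320),interpolation=2);w=cv2.resize(a[0],(400,300));w=np.vstack([w,np.zeros((20,400,3),np.uint8)])
cv2.imwrite('pics/m6.png',np.hstack([s,w]))"
```

```text
[ 0.5949 -0.2576  0.1291] [-0.2239  0.6434 -4.5054]
0.1283 16.64 0.05062916655367237 0.12829887052748123 [-0.242   0.6851 -5.9686] [-0.0135  0.2108 -0.0222]
0.1276 16.94 0.050685716101810524 0.12801780110494776 [-0.0827  0.9908 -1.6847] [0.067  0.4249 0.0049]
0.127 17.24 0.05068665726093145 0.1279536226480854 [-1.7977  2.4148  5.9441] [ 0.3566  0.9775 -0.0071]
18.275 [ 0.5942 -0.2576  0.127 ] [ 0.0516 -0.1144  0.4044] 0.09200961088344607
19.2417 [ 0.5937 -0.2572  0.249 ]
wrist block 3339 0.16531514550938992 ((-0.04466383904218674, -0.0001324079930782318), (0.034482620656490326, 0.09621390700340271), 0.07273215055465698)
wrist foot 714 ((0.0057496577501297, -8.055567741394043e-05), (0.15491080284118652, 0.09628412872552872), 0.7741376757621765) plane [ 0.0012 -0.0028  0.0964]
head 727 -0.01295789916225993 0.0140314193189697 -0.014001392658438264 0.013293723851062022
scene block 108 0.16463661633029492 ((-0.045270323753356934, 0.03950239717960358), (0.01941017434000969, 0.03567621856927872), 88.02286529541016)
scene foot 2117 ((0.027895458042621613, -0.00043986737728118896), (0.11352850496768951, 0.10126546025276184), 0.35842591524124146) plane [-0.0004  0.0007  0.0963]
head 205 -0.028634151564305356 0.01258696806693108 -0.02958236552412173 0.02985817158844212
top block 301 0.16549247174778725 ((-0.04389238357543945, 0.0016147010028362274), (0.036651961505413055, 0.09455353021621704), 0.40494734048843384)
top foot 872 ((0.005753248929977417, 0.00018334761261940002), (0.09885235130786896, 0.15943484008312225), 89.60454559326172) plane [-0.002  -0.0005  0.0968]
head 85 -0.012121680085869616 0.013157202141164032 -0.013706642628637364 0.012870945740422772
```

View pics/m6.png

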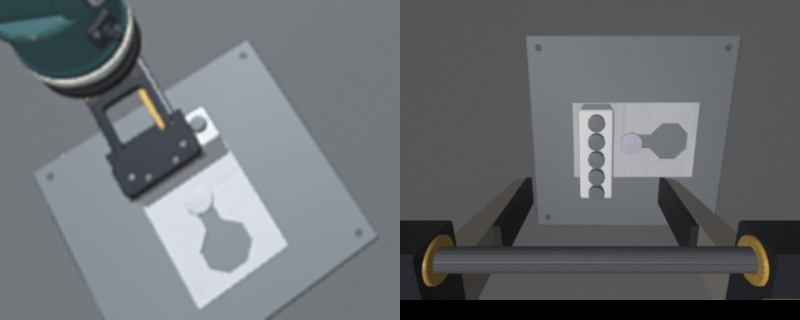

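The stud is at the closed end of the slot, (200,200) on the left and (631,144) on the right. The block centre is −44.7 mm from the stud (nominal −45), square within 0.5° and flat. One check that the other things are unmoved, then hand in.

```bash
python3 - <<'E'
from h import *
a=np.load('pics/top0.npz')['p'].astype(int);b=np.load('pics/top6.npz')['p'].astype(int)
D=abs(a-b).max(-1)>30
print('plain rack diff px',D[125:192,275:322].sum(),'yellow/brown',D[205:300,190:335].sum(),D[180:240,120:195].sum())
s=env.sense();print(s['t'],s['gripper_width'],s['wrist_force'])
print(workorder.finish_job())
E
```

```text
plain rack diff px 0 yellow/brown 392 0
19.3917 0.0916915157544987 [-0.08    0.4642  0.1039]
the job is handed in; nothing more can be done
None
```

```bash
python3 - <<'E'
import numpy as np
a=np.load('pics/top0.npz')['p'].astype(int);b=np.load('pics/top6.npz')['p'].astype(int)
D=abs(a-b).max(-1)>30
v,u=np.nonzero(D[205:300,190:335]);print(v.min()+205,v.max()+205,u.min()+190,u.max()+190)
E
```

```text
205 219 203 243
```

The keyhole rack is on the shaker with the stud at the closed end of its slot, and I handed the job in at about 19.4 s of the 35 s. I gripped the white rack with the keyhole across its block and lowered the wide end over the stud. Then I slid it, raised about 1 mm, until I felt the closed end at about 51 mm. I backed off to about 50.5 mm, set it down, let go and withdrew upward.

Last checks, from pictures taken after letting go:
- **Position:** the block centre is 43.9–44.7 mm behind the stud in the wrist and top views (nominal 45). It is sideways by 0.1 mm in the wrist view and 1.6 mm in the top view, where the arm partly hid the block. The foot fits put it within 0.5 mm.
- **Squareness:** the main fits put it within about 0.4° of the deck's edges. One wrist fit from few points gave 0.8°, and a scene fit on a mostly hidden block gave 2°; I gave that one no weight.
- **Flatness:** the foot's top is 96.3–96.8 mm above the bench (expected 96), with no measurable tilt.
- **Other things:** no pixels changed around the plain rack or the left yellow look-alike. Changes near the brown and right yellow look-alikes lie only where the moved rack had stood.
- **Robot:** the gripper is open and clear of everything, and the wrist force is near zero.

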